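Click the sample counter round to the orange lobe and log it

TASK

With a fingertip, flick the edge of the sample counter's flat wheel anticlockwise (seen from above), clicking it round until its orange lobe rests at the black arrow, without going past it; then press the green button fully down and let it come back up. Do not press the button before the wheel is set, do not lift or shift the counter, and leave the jars, tubes and other things where they are.

Things in the scene. Friction and masses are not known exactly. Their poses are not given: they have to be found in the camera images.
- counter: the sample counter: a loose, heavy (about 2.6 kg) grey box with white top, 170 mm (its x) by 260 mm (its y) by 34 mm high, standing on the table. Origin at the centre of its underside; z up. The wheel lies on top at its -y end, the green button at its +y end.
- wheel_hub (a point): point on the wheel's upright axis at the level of the box's top (34 mm above the table); fixed to the box, with the box's axes; at (-10, -45) mm in the counter's x, y. The wheel: a grey disc of radius 40 mm, 6 to 24 mm above this point, with 8 lobes 45 degrees apart (one orange, one blue, one green, five white) standing out radially.
- arrow_tip (a point): tip of the black arrow painted flat on the box's top; it lies 64 mm from the wheel's axis on the box's +x side and points at the axis
- orange_lobe (a point): on top of the orange lobe, 52 mm from the wheel's axis, 62 mm above the table; turns with the wheel. Every lobe reaches out to radius 57 mm, is 10 mm wide with a rounded end, and spans 40 to 62 mm above the table. A fingertip fits from above between two lobes (gap about 30 mm at radius 52 mm), outside the disc and clear of the box's top, to push a lobe sideways.
- wheel (a joint): wheel angle (rad), growing anticlockwise from above; 0: orange lobe at the arrow. It clicks every 45 degrees (0.785 rad): it rests at multiples of 0.785; pushed over half-way it snaps on to the next click by itself, released before half-way it falls back. A click takes about 3 N at a lobe's end. Starts 2 to 5 clicks short (-3.93 to -1.57). A stop at -4.40 blocks going round backwards.
- log_button (a joint): travel of the green button, 0 up to 0.006 m fully down; springs back up by itself; fully down takes about 5 N
- log_button_top (a point): centre of the top of the green button (32 mm wide, in a black collar 48 mm wide and 12 mm high), at (0, 85) mm in the counter's x, y and 56 mm above the table when up
- jar_orange: white specimen jar with orange lid, 44 mm wide, 54 mm high, standing near the button end of the counter; origin at the centre of its underside; to be left alone
- jar_blue: white specimen jar with blue lid, 44 mm wide, 54 mm high, standing beyond the counter; origin at the centre of its underside; to be left alone
- spray_bottle: white bottle with red cap, 64 mm wide, 170 mm high; origin at the centre of its underside; to be left alone
- bowl: small steel bowl, 100 mm wide, 40 mm high; origin at the centre of its underside; to be left alone
- forceps: steel forceps lying flat, 142 mm long along its x, 8 mm high; origin at the centre of its underside; to be left alone
- tube_a: sample tube with orange cap, 19 mm wide, 91 mm long, standing in the blue rack (140 x 60 x 50 mm); origin at the centre of its underside; to be left alone
- tube_b: second such tube in the same rack; origin at the centre of its underside; to be left alone

How it is judged:
By the outcome, as a careful person would: the job done as asked, in the order asked, and still so for the second after the job is handed in, with the robot touching nothing.
It also fails if it takes over 67 s, if anything falls off the work surface, if the arm or the gripper's body presses on something with over 40 N, if the wrist force passes 120 N, or if a joint passes its speed limit or range.

ROBOT

A 6-joint arm with a two-finger parallel gripper is mounted at the origin on the work surface. World frame = base frame: x ahead of the robot, y to its left, z up, the work surface at z = 0. Lengths are in mm, angles in rad, forces in N, time in s.
With the tool pointing down it reaches from about 350 to 875 mm from the base axis. Payload 4.2 kg.
Tool frame: the origin (TCP) lies on the centre line of the jaws, within the pads' length; the fingertips stand bot.tips_ahead ahead of it and the grasp point (between the pads) lies 3 mm ahead of it (bot.tips_ahead is the distance from the TCP to the fingertips, in mm); y points along the fingers, x is the direction in which the jaws open and shut, and the axes are right-handed (so a half turn about y gives the same grasp; the last joint's range is limited). The gripper opens to 85 mm and grips with 20 to 120 N. Pads are 22 mm wide; open, the fingers measure 114 mm over their backs; the gripper's body (76 mm by 85 mm) begins 54 mm behind the grasp point. The pads swing forward as they close: fully open they stand 13 mm farther back than shut.
Start: joints at [-0.876, 0.385, 0.008, 0, -1.194, -0.259], TCP at [263.847, -566.555, 253.312] pointing down, gripper open.
Joint ranges: [-3.14, 3.14], [-1.21, 2.06], [-1.07, 1.41], [-3.16, 2.05], [-2.99, -0.16], [-3.1, 3.1]. Speed limits (rad/s): [2.79, 2.79, 3.14, 3.14, 3.14, 3.14].

INTERFACE

Orientations are given as a unit quaternion [x, y, z, w].
In Python, from station import monitor, capture, bot gives the robot as it stands.
- The arm moves only by the tool apply_moves, never from a script. Its argument "moves" is a list of rows, each an object of numbers: "rx", "ry", "rz": the turn, a rotation vector about the tool's x, y, z in rad; "x", "y", "z": the shift along the tool's x, y, z in m; "gripper": the closure, from 0 (fully open) to 1 (shut). A call has exactly 5 rows; each row shifts and turns the pose as measured when the row begins, along the tool's axes as they then stand; what a row does not reach is not made up. A row lasts 1/8 s, in which the tool goes at most 62.5 mm and 10.7 degrees, less where a joint would pass 70% of its speed; a pose out of reach is approached as far as the arm can. A call is refused whole if a number of a shift passes 0.0625 or a number of a turn 0.188, either way. A call with a gripper value outside its range is refused whole. The fingers move at their own pace and stop on an object; the grip force is fixed at half the most. Time passes only in rows, so rows that do not move let the fingers close, or fill a call up. It gives the time, the measured TCP pose, the force and the opening at its end, in the units of the state.
- monitor.read_state(): the state, without advancing time (a new reading comes with each control period).
- capture(name): name is "side" or "top" or "wrist"; returns a dict with "image" (480x640x3 uint8, red, green, blue), "K" (3x3 intrinsics, pixels), "D" ([k1, k2, p1, p2, k3] as OpenCV has them; the pictures are not rectified), "R" (3x3) and "t" (3): a world point X has camera coordinates R X + t; the wrist camera has in their place "T_tool_cam" (4x4, takes a point from camera to tool coordinates, whose origin is the TCP and whose axes are the tool frame's). Camera axes: x right, y down, z forward; pixel columns grow to the right and rows downward; lengths in mm; the calibration is good to about 2 mm. A picture is of the moment at which its call begins: read the wrist's pose just before it. There is no depth.
- bot.finish_job(): hands the job in, once; it reports no verdict.
The state is a dict: "t": time; "q": joint angles; "joint_vel": joint speeds; "tau": joint torques, N m; "tool_pos": TCP position; "tool_rot": TCP orientation; "force": force on the tool from outside, world axes, zero at the start; "moment": the same for the moment, N m; "width": finger opening in mm.
Only numpy, scipy, OpenCV 4.12 (cv2) and the standard library are available. Lean on these libraries where they do the work, as an engineer would, in place of code of your own. Each camera call takes 0.05 s, during which the arm holds its last target.

## Working session

There is one attempt and no reset: what is moved stays moved. The work goes in short steps, Python scripts to look and compute and a tool call to move; the robot and the scene stay as the last step left them, time stands still between calls to the robot, and variables do not carry over. Pictures are saved under pics/ and viewed, and the job is handed in when it is done.

Besides the shell and the picture viewer there is one more tool, called after "Emit:" by a JSON object that holds its "op" and its "data", one argument or row to a line. apply_moves: Moves the arm, as the interface text tells. Its arguments: {"type":"object","properties":{"moves":{"type":"array"}},"required":["moves"]}

```bash
ls; mkdir -p pics; python3 - <<'E'
from station import monitor,capture,bot
import cv2
print(monitor.read_state()); print(bot.tips_ahead)
for n in("top","side"):
    c=capture(n); cv2.imwrite(f"pics/{n}0.png",c["image"][:,:,::-1]); print(n,c["K"],c["D"],c["R"],c["t"])
E
```

```text
pics
{'t': 0.0, 'q': array([-8.76372998e-01,  3.85573671e-01,  6.60640103e-03, -4.92282961e-04,
       -1.19401682e+00, -2.58575854e-01]), 'joint_vel': array([-1.01746925e-03, -1.83398110e-04, -2.57365669e-04, -1.85603623e-03,
       -1.66608628e-04, -7.50231943e-05]), 'tau': array([-3.68995006e-04, -3.92291343e+01,  1.88395143e+01,  4.18615177e+00,
       -4.74233064e-03, -1.62386158e-05]), 'tool_pos': array([ 263.63210669, -566.07392591,  252.20460652]), 'tool_rot': array([ 0.37943896,  0.59663006, -0.59585154, -0.38081437]), 'force': array([ 0.52986524, -0.10798351,  0.58340247]), 'moment': array([ 0.01934815, -0.03032208,  0.01600159]), 'width': 85.77111448659059}
22.0
top [[611.38667765   0.         320.54978852]
 [  0.         611.38667765 235.88200798]
 [  0.           0.           1.        ]] [-0.01155807  0.          0.          0.          0.        ] [[ 0.01053222 -0.999934   -0.00459002]
 [-0.98596197 -0.00961989 -0.16669267]
 [ 0.16663751  0.00628123 -0.98599822]] [  86.18979202  529.31701771 1364.09274649]
side [[457.77937032   0.         316.62452443]
 [  0.         457.77937032 234.16169446]
 [  0.           0.           1.        ]] [0.03550484 0.         0.         0.         0.        ] [[-0.96337795 -0.26752052  0.01832218]
 [-0.19026526  0.63382435 -0.74971049]
 [ 0.1889499  -0.72574063 -0.66151227]] [ 550.74078492   94.78785415 1282.93723203]
```

View pics/top0.png

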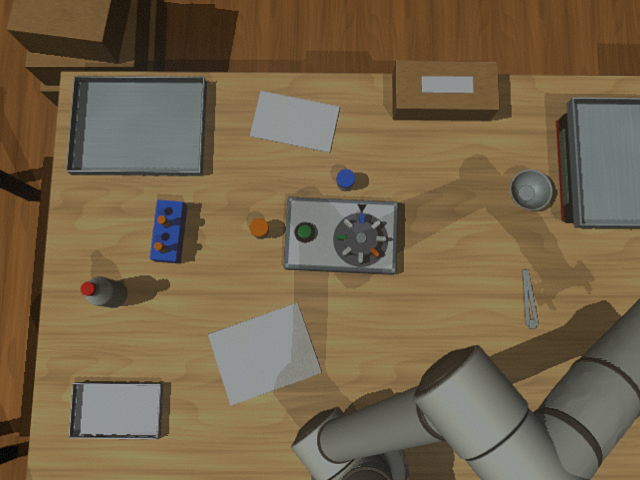

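View pics/side0.png

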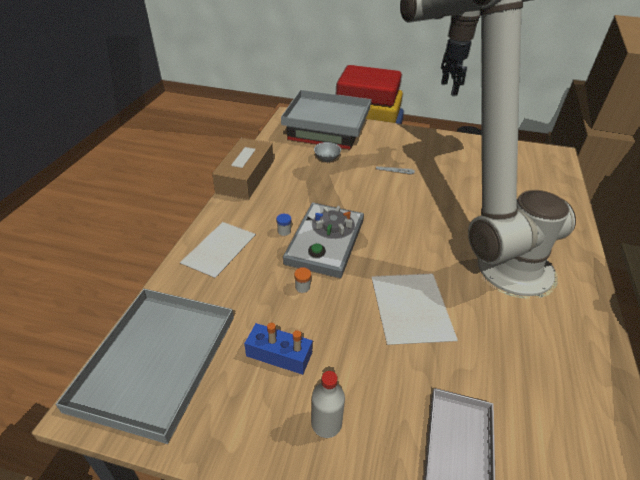

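The top view shows the counter at about (343,235), the green button at (305,232), the hub at (361,238), the arrow at (361,208) and the orange lobe at (375,252). That puts the orange lobe about 135° clockwise of the arrow, so 3 clicks. Next I'll measure.

```bash
cat > h.py <<'E'
import numpy as np,cv2
from station import monitor,capture,bot
from scipy.spatial.transform import Rotation as Ro
def ray(c,px,z):
    u=cv2.undistortPoints(np.array([[px]],float),c["K"],c["D"])[0,0]
    d=c["R"].T@np.array([u[0],u[1],1]); o=-c["R"].T@c["t"]
    return o+d*(z-o[2])/d[2]
def proj(c,X):
    p,_=cv2.projectPoints(np.array([X],float),cv2.Rodrigues(c["R"])[0],c["t"],c["K"],c["D"]);return p[0,0]
def cents(img,lo,hi,roi):
    x0,y0,x1,y1=roi
    m=cv2.inRange(cv2.cvtColor(img,cv2.COLOR_RGB2HSV)[y0:y1,x0:x1],lo,hi)
    n,_,s,ce=cv2.connectedComponentsWithStats(m)
    return [(round(ce[i][0]+x0,1),round(ce[i][1]+y0,1),int(s[i][4])) for i in range(1,n) if s[i][4]>5]
E
python3 - <<'E'
from h import *
c=capture("top");I=c["image"]; roi=(280,190,410,280)
cv2.imwrite("pics/top1.png",cv2.resize(I[190:280,240:410],None,fx=4.7,fy=4.7,interpolation=cv2.INTER_CUBIC)[:,:,::-1])
for n,lo,hi,z in(("orange",(5,120,80),(20,255,255),62),("blue",(105,120,60),(130,255,255),62),("green",(45,100,30),(85,255,255),60),("black",(0,0,0),(180,255,45),34)):
    for p in cents(I,lo,hi,roi): print(n,p,ray(c,p[:2],z).round(1))
# box top: bright contour at z=34
c2=capture("side");I2=c2["image"]
for n,lo,hi,z in(("orange",(5,120,80),(20,255,255),62),("blue",(105,120,60),(130,255,255),62),("green",(45,100,30),(85,255,255),60)):
    for p in cents(I2,lo,hi,(285,195,370,280)): print("side",n,p,ray(c2,p[:2],z).round(1))
cv2.imwrite("pics/side1.png",cv2.resize(I2[190:300,260:380],None,fx=5,fy=5,interpolation=cv2.INTER_CUBIC)[:,:,::-1])
E
```

```text
orange (np.float64(281.5), np.float64(190.7), 6) [630.2 182.6  62. ]
orange (np.float64(402.4), np.float64(191.9), 44) [630.  -95.9  62. ]
orange (np.float64(289.2), np.float64(193.9), 15) [622.8 164.7  62. ]
orange (np.float64(298.2), np.float64(194.8), 6) [620.9 143.9  62. ]
orange (np.float64(394.6), np.float64(199.2), 47) [612.6 -77.8  62. ]
orange (np.float64(349.2), np.float64(197.8), 6) [614.9  26.5  62. ]
orange (np.float64(406.3), np.float64(203.7), 47) [ 602.3 -104.5   62. ]
orange (np.float64(283.4), np.float64(209.6), 61) [585.8 177.3  62. ]
orange (np.float64(407.1), np.float64(219.8), 19) [ 564.7 -105.9   62. ]
orange (np.float64(284.4), np.float64(223.0), 7) [554.5 174.3  62. ]
orange (np.float64(407.7), np.float64(232.9), 9) [ 534.3 -106.8   62. ]
orange (np.float64(282.3), np.float64(248.9), 61) [494.7 177.9  62. ]
orange (np.float64(406.4), np.float64(242.5), 38) [ 512.1 -103.6   62. ]
orange (np.float64(374.3), np.float64(252.1), 48) [489.4 -30.7  62. ]
orange (np.float64(405.6), np.float64(255.2), 28) [ 483.  -101.4   62. ]
orange (np.float64(402.8), np.float64(27
[... 812 characters left out ...]
79.8), np.float64(229.0), 33) [547.8 -46.   34. ]
black (np.float64(379.5), np.float64(248.5), 39) [501.9 -45.   34. ]
black (np.float64(350.2), np.float64(253.4), 8) [489.8  22.7  34. ]
black (np.float64(366.1), np.float64(258.0), 29) [479.5 -14.   34. ]
side orange (np.float64(347.0), np.float64(214.6), 30) [485.9 -21.3  62. ]
side orange (np.float64(302.1), np.float64(273.7), 190) [543.  245.7  62. ]
side blue (np.float64(287.0), np.float64(219.0), 51) [648.5  49.   62. ]
side blue (np.float64(318.1), np.float64(215.7), 33) [566.1   8.3  62. ]
side green (np.float64(328.7), np.float64(228.6), 22) [522.3  53.2  60. ]
side green (np.float64(316.5), np.float64(247.8), 70) [534.2 140.2  60. ]
```

View pics/top1.png

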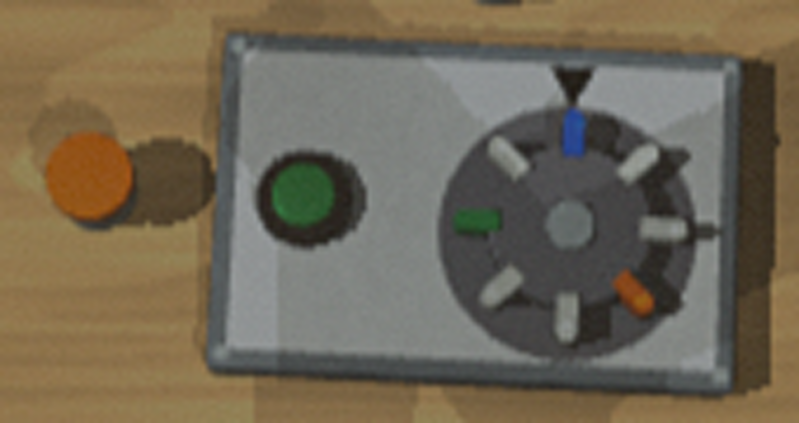

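View pics/side1.png

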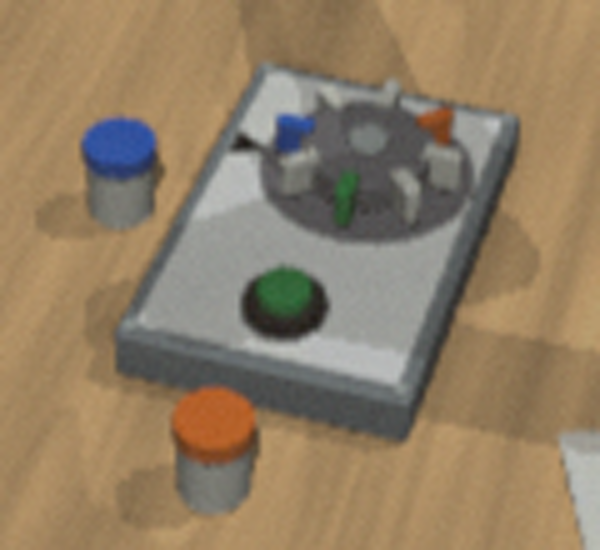

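The zoom shows the orange lobe at about (635,293) around the hub at (570,222). Blue is at the arrow, and orange is 3 clicks clockwise of it. Next is the counter pose from the corners, hub and button.

```bash
python3 - <<'E'
from h import *
c=capture("top")
f=lambda p:(p[0]/4.7+240-.4,p[1]/4.7+190-.4)
P=[ray(c,f(p),34) for p in((232,36),(741,59),(735,392),(209,372))]
for p in P: print(p.round(1))
ctr=np.mean(P,0);print("ctr",ctr.round(1))
ey=(P[0]+P[3]-P[1]-P[2])/2;ex=(P[0]+P[1]-P[2]-P[3])/2
print(np.linalg.norm(ex),np.linalg.norm(ey),np.degrees(np.arctan2(ex[1],ex[0])),np.degrees(np.arctan2(-ey[0],ey[1])))
print("hubcap",ray(c,f((570,223)),62).round(1),"button",ray(c,(304.1,231.0),56).round(1))
for yaw in (-1.,-2,-3,-4):
  R=Ro.from_euler('z',yaw,degrees=True).as_matrix()
  o=ctr*[1,1,0]
  print(yaw,"hub",(o+R@[-10,-45,0]).round(1),"btn",(o+R@[0,85,0]).round(1))
# triangulate features w/ side
c2=capture("side")
def tri(a,b):
    A=[];B=[]
    for cc,p in((c,a),(c2,b)):
        u=cv2.undistortPoints(np.array([[p]],float),cc["K"],cc["D"])[0,0]
        M=np.c_[cc["R"],cc["t"]]
        A+= [u[0]*M[2]-M[0],u[1]*M[2]-M[1]]
    A=np.array(A);return np.linalg.lstsq(A[:,:3],-A[:,3],rcond=None)[0]
g=lambda p:(p[0]/5+260-.4,p[1]/5+190-.4)
print("hub tri",tri(f((570,223)),g((367,138))).round(1)); print("btn tri",tri((304.1,231),g((286,292))).round(1))
print("jarO",tri(f((88,176)),g((214,420))).round(1)); 
E
```

```text
[621.4 166.7  34. ]
[612.1 -87.2  34. ]
[445.4 -82.6  34. ]
[452.7 174.8  34. ]
ctr [532.9  42.9  34. ]
167.84555635196716 255.80614479074737 -2.1673441141577654 -1.8593587665128986
hubcap [ 5.237e+02 -3.000e-01  6.200e+01] button [537.5 129.3  56. ]
-1.0 hub [522.1  -1.9   0. ] btn [534.4 127.9   0. ]
-2 hub [521.3  -1.7   0. ] btn [535.9 127.9   0. ]
-3 hub [520.6  -1.5   0. ] btn [537.4 127.8   0. ]
-4 hub [519.8  -1.3   0. ] btn [538.8 127.7   0. ]
hub tri [ 5.236e+02 -5.000e-01  5.970e+01]
btn tri [537.4 129.4  49.1]
jarO [546.1 234.8  50.8]
```

```bash
cat >> h.py <<'E'
def axes():
    s=monitor.read_state();R=Ro.from_quat(s["tool_rot"]).as_matrix();return s,R
def plan(tip,xdir=None):
    """tip: desired world fingertip position; xdir world direction of tool x"""
    s,R=axes(); Rt=R
    if xdir is not None:
        y=np.array([0,0,-1.]);x=np.array([*xdir,0.])/np.linalg.norm(xdir);Rt=np.c_[x,y,np.cross(x,y)]
    tcp=np.array(tip)-22*np.array([0,0,-1.])
    print("t",s["t"],"tip now",(s["tool_pos"]+22*R[:,1]).round(1),"F",s["force"].round(1),"w",round(s["width"],1))
    print("shift tool mm",(R.T@(tcp-s["tool_pos"])).round(1),"turn",Ro.from_matrix(R.T@Rt).as_rotvec().round(4))
E
python3 - <<'E'
from h import *
s,R=axes();print(R.round(3))
for sg in(1,-1): plan((500,-90,150),(0.035*sg,sg*1))
E
```

```text
[[-0.422 -0.    -0.907]
 [ 0.907  0.001 -0.422]
 [ 0.001 -1.     0.   ]]
t 0.3 tip now [ 263.8 -566.4  230.9] F [-0.3  0.7 -0.4] w 85.6
shift tool mm [ 332.1   81.1 -415.2] turn [-2.000e-04  4.707e-01  7.000e-04]
t 0.3 tip now [ 263.8 -566.4  230.9] F [-0.3  0.7 -0.4] w 85.6
shift tool mm [ 332.1   81.1 -415.2] turn [ 9.0000e-04 -2.6709e+00  3.0000e-04]
```

Emit:
{"op": "apply_moves", "data": {
  "moves": [
    {"x": 0.033,"y": 0.004,"z": -0.041,"gripper": 1},
    {"x": 0.033,"y": 0.004,"z": -0.041,"gripper": 1},
    {"x": 0.033,"y": 0.004,"z": -0.041,"gripper": 1},
    {"x": 0.033,"y": 0.004,"z": -0.041,"gripper": 1},
    {"x": 0.033,"y": 0.004,"z": -0.041,"gripper": 1}
  ]
}}

```text
$.moves[0]: bad value
```

Emit:
{"op": "apply_moves", "data": {
  "moves": [
    {"x": 0.033,"y": 0.004,"z": -0.041,"gripper": 1},
    {"x": 0.033,"y": 0.004,"z": -0.041,"gripper": 1},
    {"x": 0.033,"y": 0.004,"z": -0.041,"gripper": 1},
    {"ry": 0.157,"gripper": 1},
    {"ry": 0.157,"gripper": 1}
  ]
}}

```text
$.moves[0]: bad value
```

```bash
python3 - <<'E'
from h import *
plan((500,-90,130),(0.035,1))
s,R=axes()
c=capture("wrist");print(c["K"],c["T_tool_cam"])
cv2.imwrite("pics/w1.png",c["image"][:,:,::-1])
c=capture("side");cv2.imwrite("pics/s2.png",cv2.resize(c["image"][100:300,240:440],None,fx=3,fy=3,interpolation=cv2.INTER_CUBIC)[:,:,::-1])
E
```

```text
t 0.3 tip now [ 263.8 -566.4  230.9] F [-0.3  0.7 -0.4] w 85.6
shift tool mm [ 332.1  101.1 -415.2] turn [-2.000e-04  4.707e-01  7.000e-04]
[[354.53149755   0.         317.81373258]
 [  0.         354.53149755 243.98676567]
 [  0.           0.           1.        ]] [[ 9.99998982e-01 -1.42294237e-03  1.02809543e-04  1.27881110e+00]
 [-5.57662482e-04 -3.23542361e-01  9.46213522e-01 -1.20046468e+02]
 [-1.31314407e-03 -9.46212617e-01 -3.23542825e-01  8.37996111e+01]
 [ 0.00000000e+00  0.00000000e+00  0.00000000e+00  1.00000000e+00]]
```

View pics/w1.png

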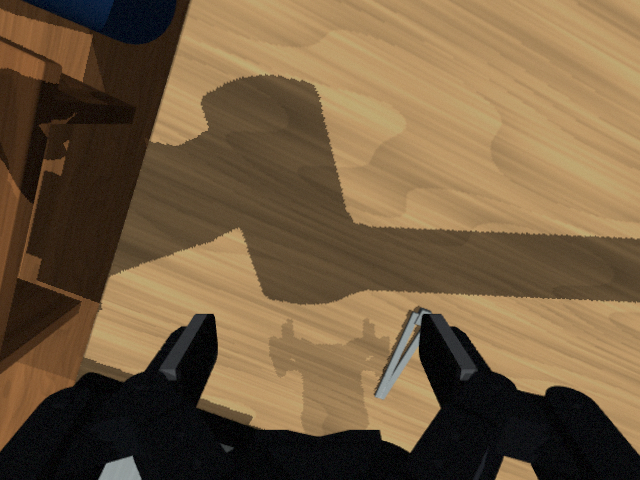

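View pics/s2.png

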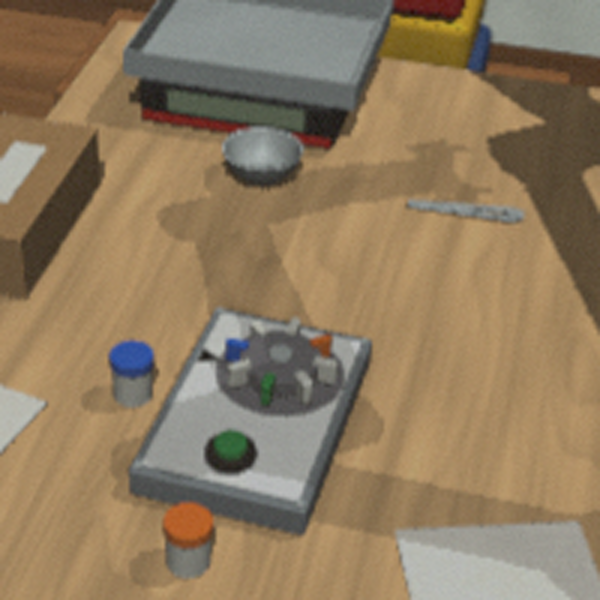

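The call was refused, probably because some keys were missing. The arm hasn't moved. I'll send full rows.

Emit:
{"op": "apply_moves", "data": {
  "moves": [
    {"rx": 0,"ry": 0,"rz": 0,"x": 0.033,"y": 0.004,"z": -0.041,"gripper": 1},
    {"rx": 0,"ry": 0,"rz": 0,"x": 0.033,"y": 0.004,"z": -0.041,"gripper": 1},
    {"rx": 0,"ry": 0,"rz": 0,"x": 0.033,"y": 0.004,"z": -0.041,"gripper": 1},
    {"rx": 0,"ry": 0,"rz": 0,"x": 0.033,"y": 0.004,"z": -0.041,"gripper": 1},
    {"rx": 0,"ry": 0,"rz": 0,"x": 0.033,"y": 0.004,"z": -0.041,"gripper": 1}
  ]
}}

```text
t: 1.02
tool_pos: [382.4, -327.4, 232.2]
tool_rot: [-0.383, -0.595, 0.595, 0.382]
force: [0.8, -0.1, 1.1]
width: 0.5
```

Emit:
{"op": "apply_moves", "data": {
  "moves": [
    {"rx": 0,"ry": 0,"rz": 0,"x": 0.033,"y": 0.008,"z": -0.041,"gripper": 1},
    {"rx": 0,"ry": 0,"rz": 0,"x": 0.033,"y": 0.008,"z": -0.041,"gripper": 1},
    {"rx": 0,"ry": 0,"rz": 0,"x": 0.033,"y": 0.008,"z": -0.041,"gripper": 1},
    {"rx": 0,"ry": 0.157,"rz": 0,"x": 0,"y": 0.008,"z": 0,"gripper": 1},
    {"rx": 0,"ry": 0.157,"rz": 0,"x": 0,"y": 0.008,"z": 0,"gripper": 1}
  ]
}}

```text
t: 1.65
tool_pos: [457.6, -177.9, 193.1]
tool_rot: [0.474, 0.528, -0.526, -0.469]
force: [-0.3, -0.7, 0.1]
width: -0.2
```

```bash
python3 - <<'E'
from h import *
plan((495,-90,100),(0.035,1))
c=capture("wrist")
cv2.imwrite("pics/w2.png",c["image"][:,:,::-1])
E
```

```text
t 1.65 tip now [ 457.8 -177.9  171.1] F [-0.3 -0.7  0.1] w -0.2
shift tool mm [ 83.4  71.1 -46.5] turn [ 0.0072  0.1476 -0.0028]
```

View pics/w2.png

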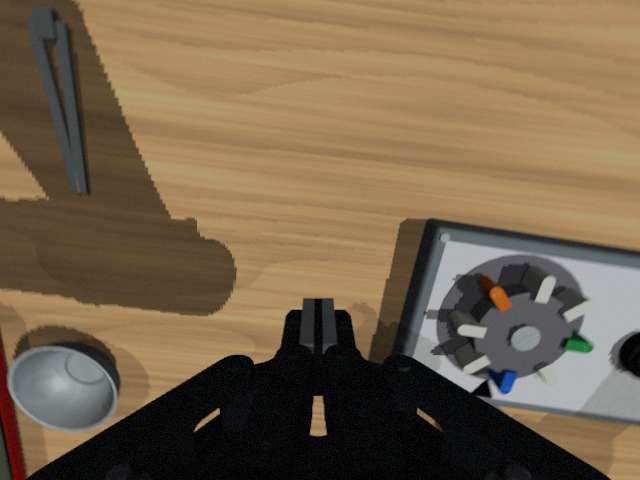

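The shut tip is about 15 mm along the jaw axis and the bowl and forceps are clear of it. I'll move beside the wheel.

Emit:
{"op": "apply_moves", "data": {
  "moves": [
    {"rx": 0,"ry": 0,"rz": 0,"x": 0.041,"y": 0.035,"z": -0.024,"gripper": 1},
    {"rx": 0,"ry": 0,"rz": 0,"x": 0.041,"y": 0.035,"z": -0.024,"gripper": 1},
    {"rx": 0.007,"ry": 0.148,"rz": -0.003,"x": 0,"y": 0,"z": 0,"gripper": 1},
    {"rx": 0,"ry": 0,"rz": 0,"x": 0,"y": 0,"z": 0,"gripper": 1},
    {"rx": 0,"ry": 0,"rz": 0,"x": 0,"y": 0,"z": 0,"gripper": 1}
  ]
}}

```text
t: 2.33
tool_pos: [499.0, -89.8, 122.0]
tool_rot: [0.509, 0.493, -0.491, -0.507]
force: [0.4, -0.4, -0.9]
width: 0.5
```

```bash
python3 - <<'E'
from h import *
plan((499,-88,47),(0.035,1))
plan((499,-54,47),(0.035,1))
c=capture("top")
print(cents(c["image"],(5,150,110),(15,255,255),(320,190,400,262)))
cv2.imwrite("pics/t2.png",cv2.resize(c["image"][180:300,270:430],None,fx=5,fy=5,interpolation=cv2.INTER_CUBIC)[:,:,::-1])
E
```

```text
t 2.325 tip now [499.1 -89.8 100. ] F [ 0.4 -0.4 -0.9] w 0.5
shift tool mm [ 1.8 53.   0.3] turn [ 0.003   0.0027 -0.0001]
t 2.325 tip now [499.1 -89.8 100. ] F [ 0.4 -0.4 -0.9] w 0.5
shift tool mm [35.8 53.   1.4] turn [ 0.003   0.0027 -0.0001]
[(np.float64(373.7), np.float64(251.4), 18), (np.float64(377.3), np.float64(254.8), 6)]
```

View pics/t2.png

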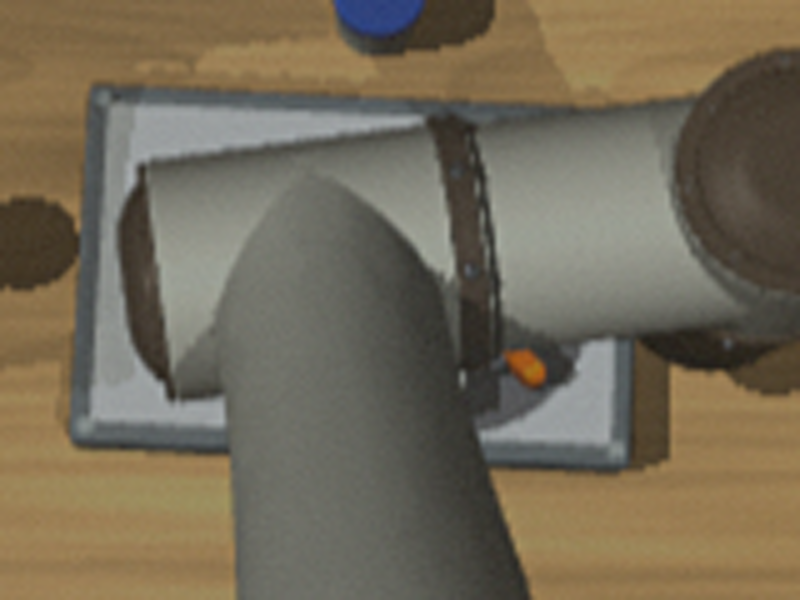

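The arm hides the wheel from the top camera, with only the orange lobe visible at about (525,368). From here I'll use the wrist view. Going down outside the lobes.

Emit:
{"op": "apply_moves", "data": {
  "moves": [
    {"rx": 0,"ry": 0,"rz": 0,"x": 0.001,"y": 0.025,"z": 0,"gripper": 1},
    {"rx": 0,"ry": 0,"rz": 0,"x": 0.001,"y": 0.018,"z": 0,"gripper": 1},
    {"rx": 0,"ry": 0,"rz": 0,"x": 0,"y": 0.008,"z": 0,"gripper": 1},
    {"rx": 0,"ry": 0,"rz": 0,"x": 0,"y": 0,"z": 0,"gripper": 1},
    {"rx": 0,"ry": 0,"rz": 0,"x": 0,"y": 0,"z": 0,"gripper": 1}
  ]
}}

```text
t: 3.0
tool_pos: [501.0, -89.9, 73.5]
tool_rot: [0.51, 0.495, -0.489, -0.505]
force: [0.6, 0.0, 0.8]
width: 0.2
```

```bash
python3 - <<'E'
from h import *
plan((499,-54,47),(0.035,1))
c=capture("wrist"); cv2.imwrite("pics/w3.png",c["image"][:,:,::-1])
c=capture("side");cv2.imwrite("pics/s3.png",cv2.resize(c["image"][190:300,260:380],None,fx=5,fy=5,interpolation=cv2.INTER_CUBIC)[:,:,::-1])
E
```

```text
t 3.0 tip now [501.3 -89.9  51.5] F [0.6 0.  0.8] w 0.2
shift tool mm [35.8  4.5  3.1] turn [0.0114 0.0049 0.0007]
```

View pics/w3.png

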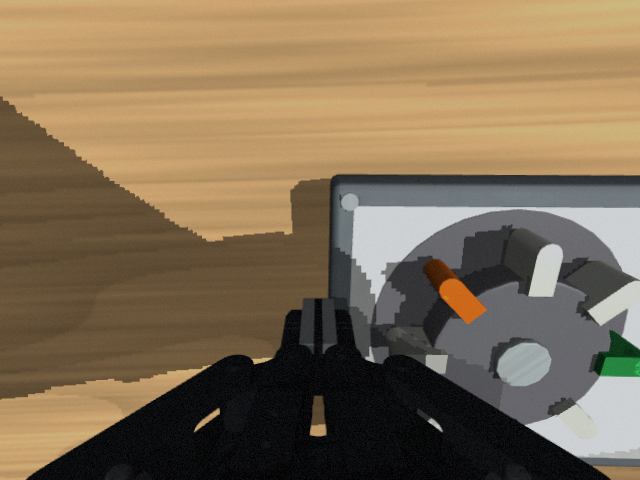

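View pics/s3.png

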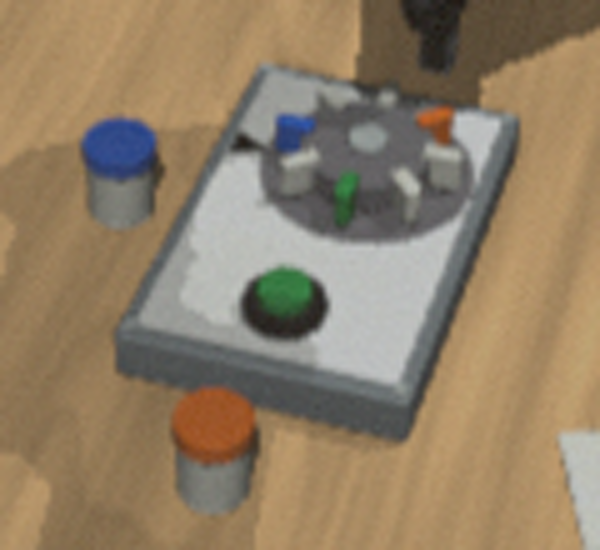

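The wrist view shows the tip at (318,310), the orange lobe at (465,298), the hub at (524,365) and the lobe to push at (425,358). I'll check the hub and orange lobe through the wrist camera.

```bash
cat >> h.py <<'E'
def wcam():
    s,R=axes(); c=capture("wrist"); T=c["T_tool_cam"]
    Rc=R@T[:3,:3]; o=s["tool_pos"]+R@T[:3,3]
    c["R"]=Rc.T; c["t"]=-Rc.T@o; return c
def orange_angle(c,hub=(523,-1),z=62):
    out=[]
    for p in cents(c["image"],(5,150,80),(15,255,255),(330,150,640,480)):
        if p[2]>60:
            X=ray(c,p[:2],z); d=X[:2]-hub; out.append((p,X.round(1),"r",round(np.hypot(*d),1),"wheel deg",round(np.degrees(np.arctan2(d[1],d[0]))+2,1)))
    return out
E
python3 - <<'E'
from h import *
c=wcam()
for o in orange_angle(c):print(o)
for px in((524,365),(483,312),(440,265)):print(px,ray(c,px,62).round(1))
E
```

```text
((np.float64(459.5), np.float64(296.7), 1209), array([486.5, -30.2,  62. ]), 'r', np.float64(46.8), 'wheel deg', np.float64(-139.3))
(524, 365) [521.    1.2  62. ]
(483, 312) [493.9 -19.8  62. ]
(440, 265) [472.1 -39.3  62. ]
```

The wrist view agrees to about 2 mm. I'll enter the gap.

Emit:
{"op": "apply_moves", "data": {
  "moves": [
    {"rx": 0.011,"ry": 0.005,"rz": 0,"x": 0,"y": 0.005,"z": 0.003,"gripper": 1},
    {"rx": 0,"ry": 0,"rz": 0,"x": 0.012,"y": 0,"z": 0.001,"gripper": 1},
    {"rx": 0,"ry": 0,"rz": 0,"x": 0.012,"y": 0,"z": 0,"gripper": 1},
    {"rx": 0,"ry": 0,"rz": 0,"x": 0.011,"y": 0,"z": 0,"gripper": 1},
    {"rx": 0,"ry": 0,"rz": 0,"x": 0,"y": 0,"z": 0,"gripper": 1}
  ]
}}

```text
t: 3.78
tool_pos: [498.4, -51.5, 68.6]
tool_rot: [0.508, 0.492, -0.491, -0.508]
force: [-0.0, 0.6, -0.3]
width: 0.4
```

```bash
python3 - <<'E'
from h import *
plan((520,-54,47),(0.035,1))
c=wcam()
for o in orange_angle(c):print(o)
cv2.imwrite("pics/w4.png",c["image"][:,:,::-1])
E
```

```text
t 3.775 tip now [498.5 -51.5  46.6] F [-0.   0.6 -0.3] w 0.4
shift tool mm [ -1.8  -0.3 -21.6] turn [0.0009 0.0009 0.001 ]
((np.float64(369.2), np.float64(313.2), 1192), array([487.7, -29.5,  62. ]), 'r', np.float64(45.3), 'wheel deg', np.float64(-139.1))
```

View pics/w4.png

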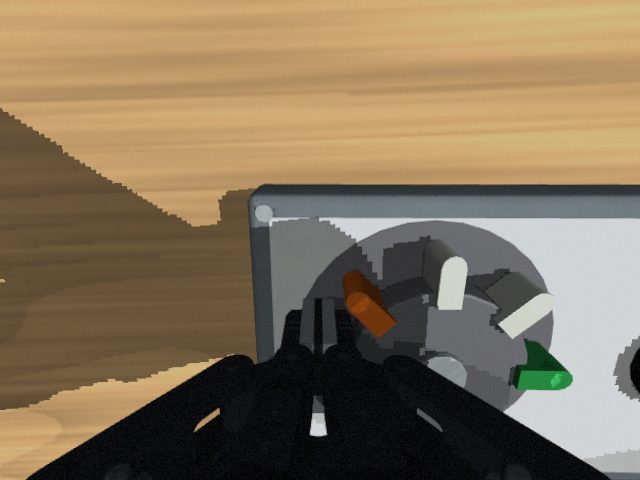

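The tip is in the gap beside the orange lobe at (365,305), touching nothing. I'll push the neighbouring lobe slowly towards +x.

Emit:
{"op": "apply_moves", "data": {
  "moves": [
    {"rx": 0,"ry": 0,"rz": 0,"x": -0.002,"y": 0,"z": -0.005,"gripper": 1},
    {"rx": 0,"ry": 0,"rz": 0,"x": 0,"y": 0,"z": -0.005,"gripper": 1},
    {"rx": 0,"ry": 0,"rz": 0,"x": 0,"y": 0,"z": -0.005,"gripper": 1},
    {"rx": 0,"ry": 0,"rz": 0,"x": 0,"y": 0,"z": -0.005,"gripper": 1},
    {"rx": 0,"ry": 0,"rz": 0,"x": 0,"y": 0,"z": -0.004,"gripper": 1}
  ]
}}

```text
t: 4.45
tool_pos: [521.2, -55.7, 67.8]
tool_rot: [-0.508, -0.49, 0.492, 0.51]
force: [-1.1, 1.3, 0.5]
width: 0.2
```

```bash
python3 - <<'E'
from h import *
plan((530,-54,47),(0.035,1))
c=wcam()
for o in orange_angle(c):print(o)
cv2.imwrite("pics/w5.png",c["image"][:,:,::-1])
E
```

```text
t 4.45 tip now [521.1 -55.7  45.8] F [-1.1  1.3  0.5] w 0.2
shift tool mm [ 2.  -1.2 -8.7] turn [-0.0052 -0.0015  0.0004]
((np.float64(357.6), np.float64(289.9), 1295), array([499.6, -38.4,  62. ]), 'r', np.float64(44.1), 'wheel deg', np.float64(-120.1))
```

View pics/w5.png

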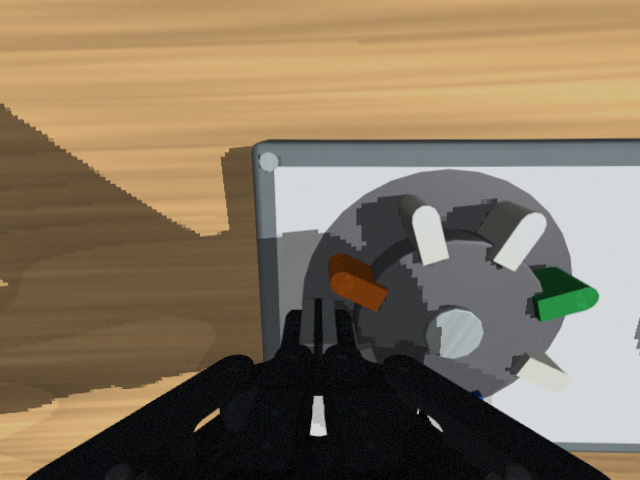

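The wheel has turned about 19°, with orange now at (357,285). I'll keep pushing.

Emit:
{"op": "apply_moves", "data": {
  "moves": [
    {"rx": 0,"ry": 0,"rz": 0,"x": 0.002,"y": -0.001,"z": -0.004,"gripper": 1},
    {"rx": 0,"ry": 0,"rz": 0,"x": 0.001,"y": 0,"z": -0.004,"gripper": 1},
    {"rx": 0,"ry": 0,"rz": 0,"x": 0,"y": 0,"z": -0.003,"gripper": 1},
    {"rx": 0,"ry": 0,"rz": 0,"x": 0,"y": 0,"z": 0,"gripper": 1},
    {"rx": 0,"ry": 0,"rz": 0,"x": 0,"y": 0,"z": 0,"gripper": 1}
  ]
}}

```text
t: 5.12
tool_pos: [536.6, -52.8, 69.5]
tool_rot: [0.509, 0.492, -0.49, -0.509]
force: [0.1, -0.7, -0.2]
width: -0.0
```

```bash
python3 - <<'E'
from h import *
plan((530,-54,47),(0.035,1))
c=wcam()
for o in orange_angle(c):print(o)
cv2.imwrite("pics/w6.png",c["image"][:,:,::-1])
E
```

```text
t 5.125 tip now [536.7 -52.8  47.5] F [ 0.1 -0.7 -0.2] w -0.0
shift tool mm [-1.5  0.5  6.6] turn [ 0.0018 -0.0006  0.0009]
((np.float64(346.6), np.float64(297.9), 791), array([519.2, -39.7,  62. ]), 'r', np.float64(38.9), 'wheel deg', np.float64(-93.6))
```

View pics/w6.png

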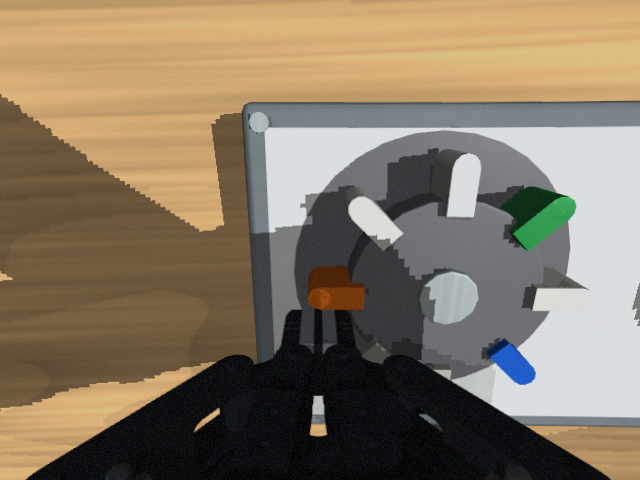

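The first click is done: orange is at (335,290), about -90°. I'll withdraw outward, step back and re-enter behind orange.

Emit:
{"op": "apply_moves", "data": {
  "moves": [
    {"rx": 0,"ry": 0,"rz": 0,"x": -0.014,"y": 0,"z": 0,"gripper": 1},
    {"rx": 0,"ry": 0,"rz": 0,"x": -0.014,"y": 0,"z": 0,"gripper": 1},
    {"rx": 0,"ry": 0,"rz": 0,"x": 0,"y": 0,"z": 0.019,"gripper": 1},
    {"rx": 0,"ry": 0,"rz": 0,"x": 0,"y": 0,"z": 0.018,"gripper": 1},
    {"rx": 0,"ry": 0,"rz": 0,"x": 0,"y": 0,"z": 0,"gripper": 1}
  ]
}}

```text
t: 5.8
tool_pos: [497.1, -84.1, 69.4]
tool_rot: [0.51, 0.491, -0.49, -0.509]
force: [-0.1, 0.1, 0.6]
width: -0.1
```

```bash
python3 - <<'E'
from h import *
plan((498,-54,47),(0.035,1))
c=wcam()
for o in orange_angle(c):print(o)
cv2.imwrite("pics/w7.png",c["image"][:,:,::-1])
E
```

```text
t 5.8 tip now [497.1 -84.1  47.4] F [-0.1  0.1  0.6] w -0.1
shift tool mm [30.1  0.4  0.3] turn [ 0.0014 -0.0031  0.0006]
```

View pics/w7.png

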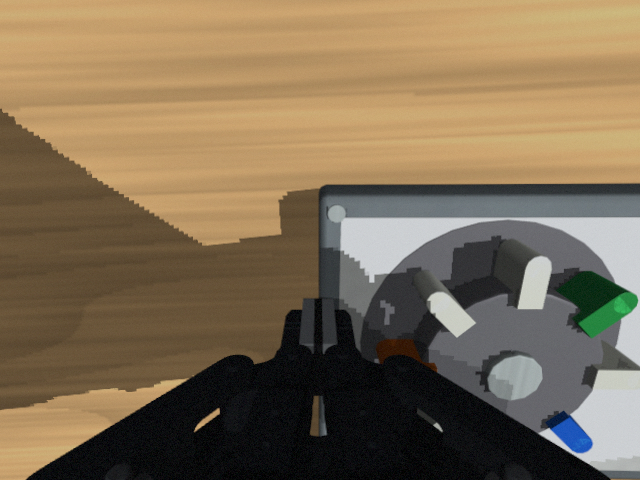

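Orange rests at (405,352), 2 clicks short, and the tip is opposite the gap behind it. I'll enter and push again.

Emit:
{"op": "apply_moves", "data": {
  "moves": [
    {"rx": 0,"ry": 0,"rz": 0,"x": 0.01,"y": 0,"z": 0,"gripper": 1},
    {"rx": 0,"ry": 0,"rz": 0,"x": 0.01,"y": 0,"z": 0,"gripper": 1},
    {"rx": 0,"ry": 0,"rz": 0,"x": 0.009,"y": 0,"z": 0,"gripper": 1},
    {"rx": 0,"ry": 0,"rz": 0,"x": 0,"y": 0,"z": -0.004,"gripper": 1},
    {"rx": 0,"ry": 0,"rz": 0,"x": 0,"y": 0,"z": -0.004,"gripper": 1}
  ]
}}

```text
t: 6.48
tool_pos: [508.2, -53.1, 69.4]
tool_rot: [0.509, 0.491, -0.491, -0.509]
force: [-2.8, -1.2, 1.4]
width: -0.0
```

Emit:
{"op": "apply_moves", "data": {
  "moves": [
    {"rx": 0,"ry": 0,"rz": 0,"x": 0,"y": 0,"z": -0.005,"gripper": 1},
    {"rx": 0,"ry": 0,"rz": 0,"x": 0,"y": 0,"z": -0.005,"gripper": 1},
    {"rx": 0,"ry": 0,"rz": 0,"x": 0,"y": 0,"z": -0.005,"gripper": 1},
    {"rx": 0,"ry": 0,"rz": 0,"x": 0,"y": 0,"z": -0.004,"gripper": 1},
    {"rx": 0,"ry": 0,"rz": 0,"x": 0,"y": 0,"z": -0.003,"gripper": 1}
  ]
}}

```text
t: 7.1
tool_pos: [532.8, -54.4, 69.2]
tool_rot: [0.51, 0.491, -0.49, -0.509]
force: [-0.4, 0.1, -0.0]
width: -0.3
```

```bash
python3 - <<'E'
from h import *
plan((535,-54,47),(0.035,1))
c=wcam()
for o in orange_angle(c):print(o)
cv2.imwrite("pics/w8.png",c["image"][:,:,::-1])
E
```

```text
t 7.1 tip now [532.9 -54.4  47.2] F [-0.4  0.1 -0. ] w -0.3
shift tool mm [ 0.5  0.2 -2.2] turn [ 0.002  -0.0026  0.0002]
```

View pics/w8.png

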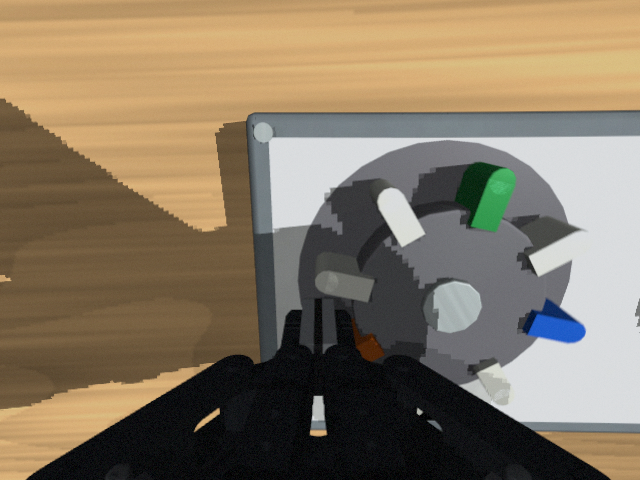

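The wheel is about 35° into the second click, past half-way and held by the tip's back edge. I'll withdraw to let it settle.

Emit:
{"op": "apply_moves", "data": {
  "moves": [
    {"rx": 0,"ry": 0,"rz": 0,"x": -0.014,"y": 0,"z": -0.001,"gripper": 1},
    {"rx": 0,"ry": 0,"rz": 0,"x": -0.015,"y": 0,"z": 0,"gripper": 1},
    {"rx": 0,"ry": 0,"rz": 0,"x": 0,"y": 0,"z": 0.018,"gripper": 1},
    {"rx": 0,"ry": 0,"rz": 0,"x": 0,"y": 0,"z": 0.017,"gripper": 1},
    {"rx": 0,"ry": 0,"rz": 0,"x": 0,"y": 0,"z": 0,"gripper": 1}
  ]
}}

```text
t: 7.78
tool_pos: [497.5, -86.9, 69.2]
tool_rot: [0.511, 0.491, -0.489, -0.509]
force: [-0.9, -0.4, 0.3]
width: 0.1
```

```bash
python3 - <<'E'
from h import *
plan((498,-54,47),(0.035,1))
c=wcam()
for o in orange_angle(c):print(o)
cv2.imwrite("pics/w9.png",c["image"][:,:,::-1])
c=capture("side");cv2.imwrite("pics/s9.png",cv2.resize(c["image"][190:300,260:380],None,fx=5,fy=5,interpolation=cv2.INTER_CUBIC)[:,:,::-1])
E
```

```text
t 7.775 tip now [497.6 -86.9  47.2] F [-0.9 -0.4  0.3] w 0.1
shift tool mm [32.9  0.2  0.8] turn [ 0.0035 -0.0049 -0.0001]
```

View pics/w9.png

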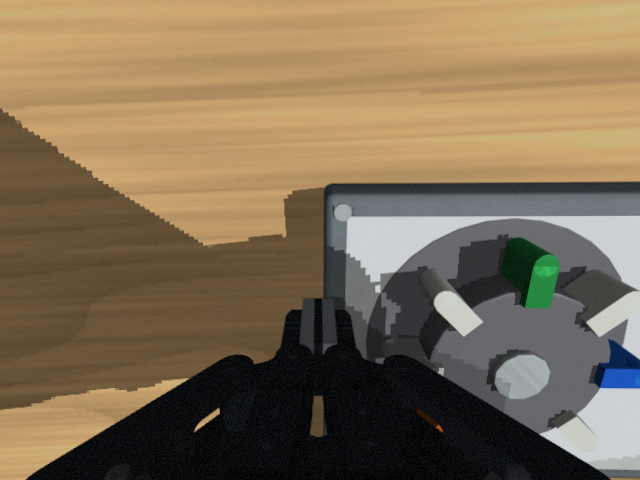

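View pics/s9.png

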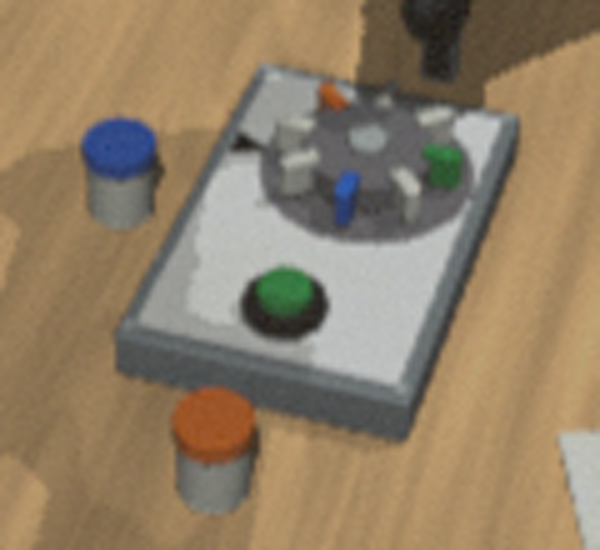

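The side view shows orange at (332,96), one click short of the arrow. The counter hasn't moved. One more identical push.

Emit:
{"op": "apply_moves", "data": {
  "moves": [
    {"rx": 0,"ry": 0,"rz": 0,"x": 0.011,"y": 0,"z": 0,"gripper": 1},
    {"rx": 0,"ry": 0,"rz": 0,"x": 0.011,"y": 0,"z": 0,"gripper": 1},
    {"rx": 0,"ry": 0,"rz": 0,"x": 0.01,"y": 0,"z": 0,"gripper": 1},
    {"rx": 0,"ry": 0,"rz": 0,"x": 0,"y": 0,"z": -0.004,"gripper": 1},
    {"rx": 0,"ry": 0,"rz": 0,"x": 0,"y": 0,"z": -0.004,"gripper": 1}
  ]
}}

```text
t: 8.5
tool_pos: [508.5, -52.2, 69.2]
tool_rot: [0.51, 0.491, -0.49, -0.509]
force: [-3.1, -1.5, 2.4]
width: 0.3
```

Emit:
{"op": "apply_moves", "data": {
  "moves": [
    {"rx": 0,"ry": 0,"rz": 0,"x": 0,"y": 0,"z": -0.005,"gripper": 1},
    {"rx": 0,"ry": 0,"rz": 0,"x": 0,"y": 0,"z": -0.005,"gripper": 1},
    {"rx": 0,"ry": 0,"rz": 0,"x": 0,"y": 0,"z": -0.005,"gripper": 1},
    {"rx": 0,"ry": 0,"rz": 0,"x": 0,"y": 0,"z": -0.004,"gripper": 1},
    {"rx": 0,"ry": 0,"rz": 0,"x": 0,"y": 0,"z": -0.003,"gripper": 1}
  ]
}}

```text
t: 9.12
tool_pos: [533.4, -53.6, 69.1]
tool_rot: [0.511, 0.491, -0.489, -0.508]
force: [-0.1, 0.7, -1.0]
width: 0.1
```

```bash
python3 - <<'E'
from h import *
plan((535,-54,47),(0.035,1))
c=wcam()
cv2.imwrite("pics/w10.png",c["image"][:,:,::-1])
E
```

```text
t 9.125 tip now [533.5 -53.6  47.1] F [-0.1  0.7 -1. ] w 0.1
shift tool mm [-0.3  0.1 -1.6] turn [ 0.004  -0.0039 -0.0005]
```

View pics/w10.png

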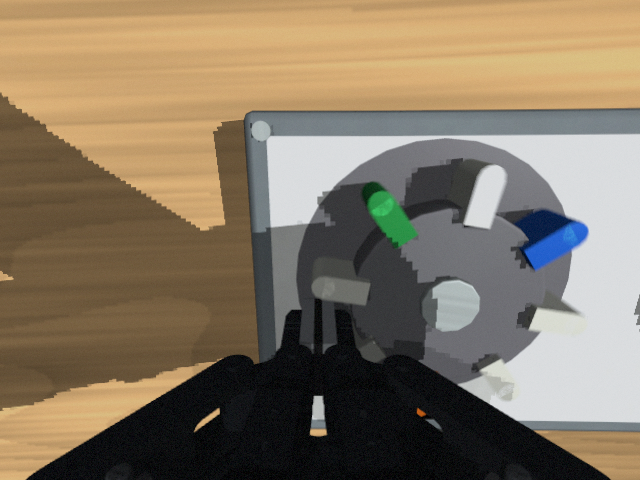

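It looks the same as last time, past half-way. I'll withdraw, rise, and check before touching the button.

Emit:
{"op": "apply_moves", "data": {
  "moves": [
    {"rx": 0,"ry": 0,"rz": 0,"x": -0.014,"y": 0,"z": -0.001,"gripper": 1},
    {"rx": 0,"ry": 0,"rz": 0,"x": -0.018,"y": 0,"z": 0,"gripper": 1},
    {"rx": 0,"ry": 0,"rz": 0,"x": -0.01,"y": -0.03,"z": 0,"gripper": 1},
    {"rx": 0,"ry": 0,"rz": 0,"x": 0,"y": -0.04,"z": 0.03,"gripper": 1},
    {"rx": 0,"ry": 0,"rz": 0,"x": 0,"y": 0,"z": 0,"gripper": 1}
  ]
}}

```text
t: 9.8
tool_pos: [501.7, -100.1, 140.3]
tool_rot: [0.511, 0.49, -0.489, -0.509]
force: [0.3, 1.4, -0.1]
width: 0.1
```

```bash
python3 - <<'E'
from h import *
plan((537,129,110),(0.035,1))
c=wcam()
for o in orange_angle(c):print(o)
cv2.imwrite("pics/w11.png",c["image"][:,:,::-1])
c=capture("side");cv2.imwrite("pics/s11.png",cv2.resize(c["image"][190:300,260:380],None,fx=5,fy=5,interpolation=cv2.INTER_CUBIC)[:,:,::-1])
E
```

```text
t 9.8 tip now [ 501.8 -100.1  118.3] F [ 0.3  1.4 -0.1] w 0.1
shift tool mm [230.4   8.2 -25.8] turn [ 0.0032 -0.0063 -0.0009]
((np.float64(471.6), np.float64(352.0), 439), array([564.6,  -1. ,  62. ]), 'r', np.float64(41.6), 'wheel deg', np.float64(2.0))
```

View pics/w11.png

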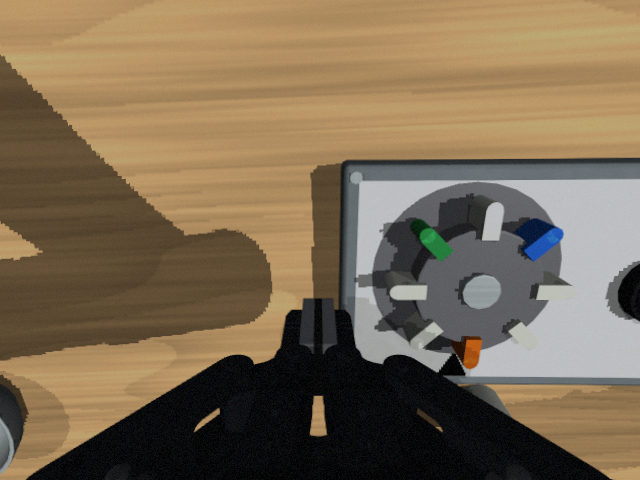

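View pics/s11.png

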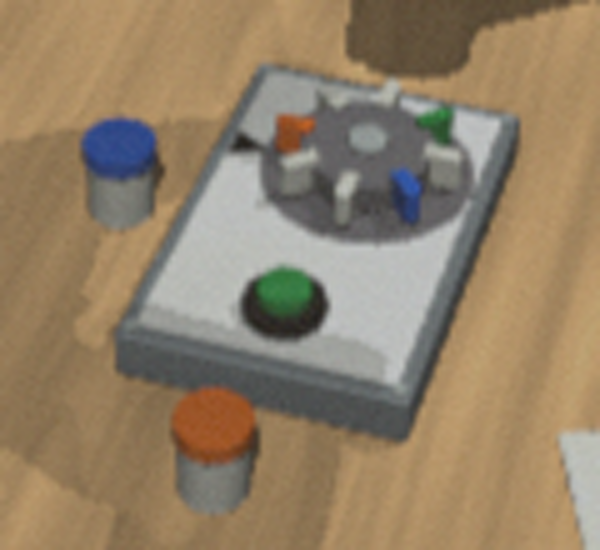

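Orange now rests at the arrow, at (471,352) in the wrist view (wheel about 0°) and (292,130) in the side view. Going over to the button.

Emit:
{"op": "apply_moves", "data": {
  "moves": [
    {"rx": 0,"ry": 0,"rz": 0,"x": 0.045,"y": 0,"z": -0.005,"gripper": 1},
    {"rx": 0,"ry": 0,"rz": 0,"x": 0.047,"y": 0,"z": -0.005,"gripper": 1},
    {"rx": 0,"ry": 0,"rz": 0,"x": 0.047,"y": 0,"z": -0.005,"gripper": 1},
    {"rx": 0,"ry": 0,"rz": 0,"x": 0.047,"y": 0,"z": -0.005,"gripper": 1},
    {"rx": 0,"ry": 0,"rz": 0,"x": 0.034,"y": 0,"z": -0.005,"gripper": 1}
  ]
}}

```text
t: 10.52
tool_pos: [536.8, 120.7, 130.0]
tool_rot: [-0.511, -0.483, 0.492, 0.513]
force: [-0.1, -0.4, -0.3]
width: -0.3
```

```bash
python3 - <<'E'
from h import *
plan((537,129,70),(0.035,1))
c=wcam();cv2.imwrite("pics/w12.png",c["image"][:,:,::-1])
print(c["image"].shape, proj(c,(537,129,56)))
E
```

```text
t 10.525 tip now [536.6 120.6 108. ] F [-0.1 -0.4 -0.3] w -0.3
shift tool mm [ 8.5 37.9 -0.2] turn [-0.0115 -0.0137 -0.0059]
(480, 640, 3) [330.95208424 273.70606909]
```

View pics/w12.png

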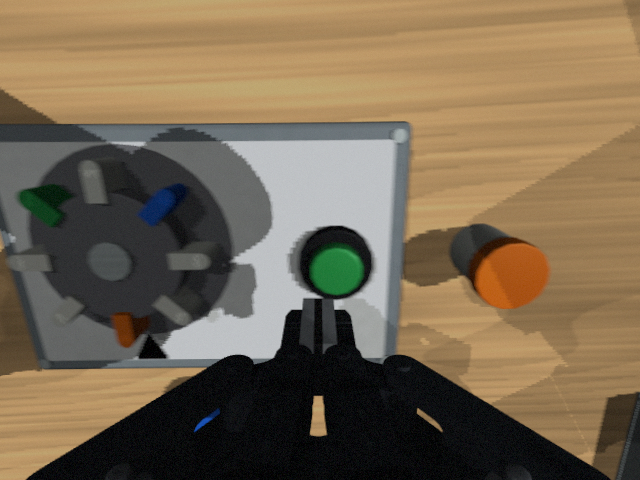

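The green button centre is at (337,270), within 3 mm of the estimate, and orange is still at the arrow. I'll centre over it and descend to just above.

Emit:
{"op": "apply_moves", "data": {
  "moves": [
    {"rx": -0.011,"ry": -0.014,"rz": -0.006,"x": 0.01,"y": 0,"z": 0.001,"gripper": 1},
    {"rx": 0,"ry": 0,"rz": 0,"x": 0,"y": 0.02,"z": 0,"gripper": 1},
    {"rx": 0,"ry": 0,"rz": 0,"x": 0,"y": 0.014,"z": 0,"gripper": 1},
    {"rx": 0,"ry": 0,"rz": 0,"x": 0,"y": 0.007,"z": 0,"gripper": 1},
    {"rx": 0,"ry": 0,"rz": 0,"x": 0,"y": 0,"z": 0,"gripper": 1}
  ]
}}

```text
t: 11.2
tool_pos: [537.2, 133.1, 83.5]
tool_rot: [-0.507, -0.491, 0.493, 0.508]
force: [0.5, -0.7, -0.3]
width: 0.2
```

```bash
python3 - <<'E'
from h import *
plan((536.5,130,50),(0.035,1))
E
```

```text
t 11.2 tip now [537.1 133.1  61.5] F [ 0.5 -0.7 -0.3] w 0.2
shift tool mm [-3.1 11.5  0.5] turn [-0.0029  0.0042 -0.0017]
```

Emit:
{"op": "apply_moves", "data": {
  "moves": [
    {"rx": 0,"ry": 0,"rz": 0,"x": -0.003,"y": 0.002,"z": 0,"gripper": 1},
    {"rx": 0,"ry": 0,"rz": 0,"x": 0,"y": 0.003,"z": 0,"gripper": 1},
    {"rx": 0,"ry": 0,"rz": 0,"x": 0,"y": 0.003,"z": 0,"gripper": 1},
    {"rx": 0,"ry": 0,"rz": 0,"x": 0,"y": 0.002,"z": 0,"gripper": 1},
    {"rx": 0,"ry": 0,"rz": 0,"x": 0,"y": 0.002,"z": 0,"gripper": 1}
  ]
}}

```text
t: 11.82
tool_pos: [538.0, 129.9, 73.3]
tool_rot: [0.508, 0.492, -0.492, -0.508]
force: [-1.7, 0.2, 4.0]
width: 0.1
```

Emit:
{"op": "apply_moves", "data": {
  "moves": [
    {"rx": 0,"ry": 0,"rz": 0,"x": 0,"y": 0.002,"z": 0,"gripper": 1},
    {"rx": 0,"ry": 0,"rz": 0,"x": 0,"y": 0.002,"z": 0,"gripper": 1},
    {"rx": 0,"ry": 0,"rz": 0,"x": 0,"y": 0.002,"z": 0,"gripper": 1},
    {"rx": 0,"ry": 0,"rz": 0,"x": 0,"y": 0.002,"z": 0,"gripper": 1},
    {"rx": 0,"ry": 0,"rz": 0,"x": 0,"y": 0.002,"z": 0,"gripper": 1}
  ]
}}

```text
t: 12.45
tool_pos: [538.0, 129.9, 71.9]
tool_rot: [0.508, 0.493, -0.493, -0.506]
force: [-6.1, -0.4, 15.1]
width: 0.1
```

```bash
python3 - <<'E'
from h import *
plan((536.5,130,50),(0.035,1))
c=capture("side");cv2.imwrite("pics/s13.png",cv2.resize(c["image"][190:300,260:380],None,fx=5,fy=5,interpolation=cv2.INTER_CUBIC)[:,:,::-1])
E
```

```text
t 12.45 tip now [538.1 129.9  49.9] F [-6.1 -0.4 15.1] w 0.1
shift tool mm [ 0.  -0.1  1.5] turn [ 0.0019  0.0084 -0.0023]
```

View pics/s13.png

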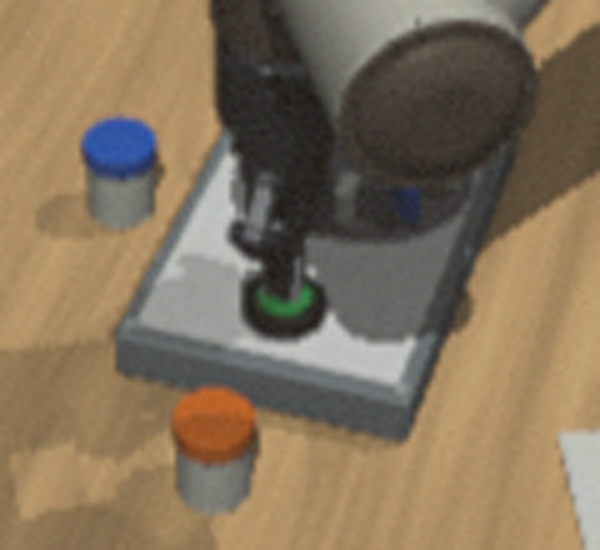

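The tip stopped hard at z = 49.9 with 15 N (fully down is z = 50), and the button looks sunk in its collar at (287,300). I'll rise off it.

Emit:
{"op": "apply_moves", "data": {
  "moves": [
    {"rx": 0,"ry": 0,"rz": 0,"x": 0,"y": -0.005,"z": 0,"gripper": 1},
    {"rx": 0,"ry": 0,"rz": 0,"x": 0,"y": -0.01,"z": 0,"gripper": 1},
    {"rx": 0,"ry": 0,"rz": 0,"x": 0,"y": -0.03,"z": 0,"gripper": 1},
    {"rx": 0,"ry": 0,"rz": 0,"x": 0,"y": -0.05,"z": 0,"gripper": 1},
    {"rx": 0,"ry": 0,"rz": 0,"x": 0,"y": -0.05,"z": 0.02,"gripper": 1}
  ]
}}

```text
t: 13.12
tool_pos: [516.8, 130.3, 216.7]
tool_rot: [0.507, 0.49, -0.496, -0.507]
force: [0.4, 0.2, -0.1]
width: 0.0
```

Emit:
{"op": "apply_moves", "data": {
  "moves": [
    {"rx": 0,"ry": 0,"rz": 0,"x": -0.04,"y": 0,"z": 0.04,"gripper": 1},
    {"rx": 0,"ry": 0,"rz": 0,"x": -0.04,"y": 0,"z": 0.04,"gripper": 1},
    {"rx": 0,"ry": 0,"rz": 0,"x": -0.05,"y": 0,"z": 0,"gripper": 1},
    {"rx": 0,"ry": 0,"rz": 0,"x": -0.05,"y": 0,"z": 0,"gripper": 1},
    {"rx": 0,"ry": 0,"rz": 0,"x": -0.05,"y": 0,"z": 0,"gripper": 1}
  ]
}}

```text
t: 13.75
tool_pos: [430.8, -99.1, 223.2]
tool_rot: [0.507, 0.498, -0.493, -0.502]
force: [0.9, -0.0, 0.5]
width: 0.2
```

```bash
python3 - <<'E'
from h import *
s,R=axes();print(s["t"],s["tool_pos"],s["force"])
c=capture("top");cv2.imwrite("pics/t14.png",c["image"][:,:,::-1])
c=capture("side");cv2.imwrite("pics/s14.png",cv2.resize(c["image"][190:300,260:380],None,fx=5,fy=5,interpolation=cv2.INTER_CUBIC)[:,:,::-1])
for n,lo,hi in(("orange",(5,120,80),(20,255,255)),("blue",(105,120,60),(130,255,255)),("green",(45,100,30),(85,255,255))):
    print(n,[p for p in cents(c["image"],lo,hi,(270,195,370,290)) if p[2]>18])
E
```

```text
13.75 [430.77442301 -99.0701529  223.17976811] [ 0.86481594 -0.00319932  0.49919483]
orange [(np.float64(318.1), np.float64(215.9), 38), (np.float64(302.1), np.float64(274.5), 211)]
blue [(np.float64(283.4), np.float64(219.1), 124), (np.float64(341.3), np.float64(228.0), 34)]
green [(np.float64(346.8), np.float64(213.9), 20), (np.float64(316.5), np.float64(247.7), 72)]
```

View pics/t14.png

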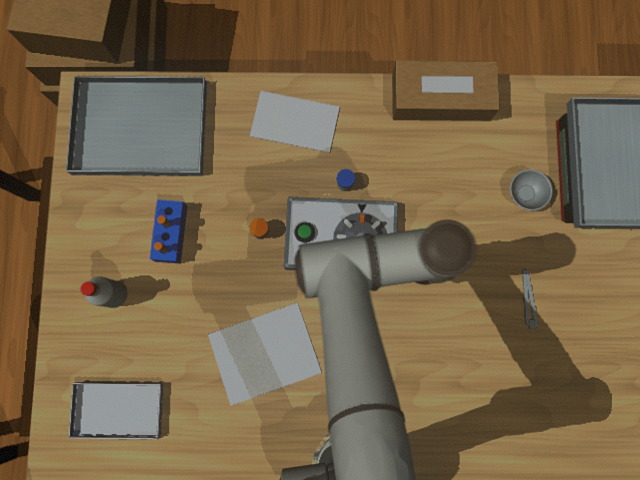

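View pics/s14.png

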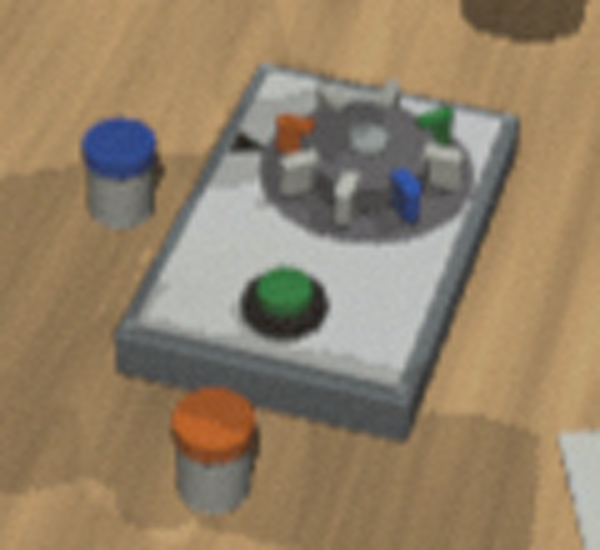

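In both views orange is at the arrow (top (361,216), side zoom (292,130)). The button is back up at the same pixel as at the start, (316.5,247.7). The counter, jars and everything else look unmoved, and the arm is clear.

```bash
python3 -c "
from station import bot
print(bot.finish_job())"
```

```text
the job is handed in; nothing more can be done
None
```

I set the wheel and then pressed the button, and handed the job in at about 14 s, well under the 67 s limit.

- **Wheel:** the orange lobe started three clicks short of the arrow. I pushed one lobe at a time with the shut fingertips, backing off after each click to let it settle. Before pressing the button, the wrist camera put the wheel about 2° from the arrow, within the calibration error. The last top and side pictures show orange at the arrow.
- **Button:** I pressed it until the fingertip stopped at 49.9 mm above the table (fully down is 50 mm), with about 15 N upward and 6 N sideways on the tool. After I lifted off, it was back at its starting pixel in the side view.
- **Everything else:** the counter, jars, bowl, forceps, tubes and bottle look unmoved in the last pictures. The arm ended well clear, touching nothing.

**Checks that disagreed:** the camera positions for the hub and button differed by 2–3 mm between views. In the two-camera fit, the button's height came out 7 mm low (49 instead of 56 mm), so I used the given height. The first two move calls were refused as "bad value", and the arm did not move. Full rows with every value given were accepted.

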